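# Load the test kiln and latch its door

## Task

Lay the teal-glazed test tile flat, glaze up, on the drawn-out tray of the little test kiln and let go of it, then slide the tray fully home. Then swing the kiln door shut and press it gently - no slamming, no forcing - until its sprung latch snaps in and holds, and leave the other things on the table where they are.

Things in the scene. Friction and masses are not known exactly. Their poses are not given: they have to be found in the camera images.
- kiln: Small grey front-loading test kiln, fixed: 210 deep (x) x 190 wide (y) x 110 high, with a 60 x 130 control box 35 high at the rear of its roof (mm). Origin: on the table under the middle of its front face. x points from the front into the kiln, y to the left as seen facing its front, z up. Chamber mouth 128 wide, 34 to 90 mm above the table.
- tray (a joint): Ware tray that slides out of the kiln towards the front, in m: 0 = fully home (a stop), about 0.12 = drawn out. About 2 to 4 N slides it.
- tray_spot (a point): Point on the tray plate's upper face, 46 mm above the table, where the tile is well placed: 28 mm in front of the plate's middle; axes as the kiln's. The terracotta plate is 150 long (x) x 104 wide (y) with 3 mm high side rims. At the start the spot lies about 65 mm in front of the kiln's front face. The tray's front lip is 50 mm in front of the spot. The tile must lie within the plate.
- tray_lip_mid (a point): Middle of the outer (front) face of the tray's upright steel front lip, at 62 mm above the table; the lip is 108 wide, 6 thick, its upper edge at 70 mm. With the tray home this face stands 1 mm proud of the kiln's front face. Axes as the kiln's.
- door (a joint): Angle of the door in rad about its upright hinge at the right of the kiln front; grows as it opens (counterclockwise from above): about 0 = shut square, 1.57 = straight out, up to 2.3. The latch snaps in somewhere from -0.045 to 0.07, different each time as the slotted strike is set in or out; a sprung buffer stops the door 2 mm beyond, measured at the free edge. So the place must be felt.
- door_hinge (a point): Point on the hinge line, 62 mm above the table. It turns with the door: y runs along the door from hinge to free edge, -x is the outward normal of its outer face. The panel is 20 thick, centred on the hinge line, from 6 to 160 mm from it, 19 to 105 mm above the table. A trim bar 25 to 35 mm above the table stands 7 mm out of the outer face. Door shut, the line is 20 mm in front of the kiln face.
- door_push (a point): Centre of the brass push plate (44 x 40 mm) on the door's outer face, 122 mm from the hinge, 78 mm above the table; axes as door_hinge. Pushed here slowly, the force climbs to roughly 8 to 12 N while the bevel rides up the strike, drops to about 3 N on its crest (not yet latched), and 2 to 3 mm on it snaps in; then it climbs steeply past 13 N at the stop.
- bolt (a joint): Bevelled brass latch bolt in the door's free edge, in m: 0 = fully out (9 mm beyond the edge), up to 0.0095 pushed in. It is pushed in about 7 mm while riding over the steel strike roller at the kiln's left front edge and springs out again behind it.
- buffer (a joint): Black sprung rubber buffer behind the door's free edge, in m: 0 = free (no door on it), 0.006 = fully pressed (the stop). It moves in and out with the strike. A latched door keeps it pressed by about 3 to 5 mm with the bolt out; an unlatched door is pushed off it.
- teal_tile: Test tile to load: terracotta with teal-blue glaze on top, 34 (its x) x 52 (its y) x 8 mm, lying flat; origin at the centre of its underside, z up through the glazed face. It lies at either end of the wooden tool chest front; the chest stands fixed at about x 0.46 to 0.77, y 0.10 to 0.33 m, its lid raised and a drawer drawn out towards the robot: keep the hand clear of it.
- amber_tile: The other tile: terracotta with amber-brown glaze, 34 x 52 x 8 mm; origin at the centre of its underside; a bystander
- beaker: Grey-beige beaker, 65 mm wide, 83 high, at the right; origin at the centre of its underside; a bystander
- scraper: Yellow plastic scraper, 74 x 110 x 14, lying at the right; origin at the centre of its underside; a bystander
- tape: Roll of masking tape, 98 mm wide, 25 high, lying at the left; origin at the centre of its underside; a bystander

How it is judged:
On the way, in this order (a step that is already met when the one before it is completed fails the run):
1. the teal tile lies flat on the drawn-out tray, released (x of teal_tile in the frame of tray_spot between -0.032 and 0.08 m and y of teal_tile in the frame of tray_spot between -0.036 and 0.036 m and z of teal_tile in the frame of tray_spot between -0.003 and 0.004 m and angle between teal_tile's own z axis and vertical below 0.12 rad and contact force between teal_tile and the fingers below 0.1 N and value of joint tray above 0.05 m), for 0.2 s.
2. the tray is fully home with the tile on it, the door still open (x of teal_tile in the frame of tray_spot between -0.032 and 0.08 m and y of teal_tile in the frame of tray_spot between -0.036 and 0.036 m and z of teal_tile in the frame of tray_spot between -0.003 and 0.004 m and angle between teal_tile's own z axis and vertical below 0.12 rad and contact force between teal_tile and the fingers below 0.1 N and value of joint tray below 0.006 m and value of joint door above 0.2 rad), for 0.2 s.
3. the door is shut and its bolt has sprung out behind the strike (value of joint door below 0.1 rad and value of joint buffer above 0.0015 m and value of joint bolt below 0.0015 m), for 0.2 s.
At the end, for the whole second after the job is handed in: The door is latched (nearly square to the front, below 0.1 rad, holding the buffer pressed by more than 1.5 mm, with the bolt less than 1.5 mm pushed in), the tray is home within 6 mm, and the teal tile rests flat, glaze up, on the tray plate (all of step 3 and x of teal_tile in the frame of tray_spot between -0.032 and 0.08 m and y of teal_tile in the frame of tray_spot between -0.036 and 0.036 m and z of teal_tile in the frame of tray_spot between -0.003 and 0.004 m and angle between teal_tile's own z axis and vertical below 0.12 rad and contact force between teal_tile and the fingers below 0.1 N and value of joint tray below 0.006 m and linear speed of teal_tile below 0.01 m/s); the robot touches nothing.
It fails at once if the nearly shut door is pressed harder than 20 N (value of joint door below 0.2 rad and (contact force between kiln and the fingers above 20 N or contact force between kiln and the arm above 20 N)).
It fails at once if the kiln, its tray or its door is knocked or pushed harder than 40 N (contact force between kiln and the fingers above 40 N or contact force between kiln and the arm above 40 N).
It fails at once if the door is slammed (turning in faster than 1.5 rad/s when nearly shut) (value of joint door below 0.25 rad and velocity of joint door below -1.5 rad/s).
It fails at once if another thing on the table is shifted by more than 20 mm (distance of any of amber_tile, beaker, scraper, tape from where it was at the start of the episode above 0.02 m).
It also fails if it takes over 72 s, if anything falls off the work surface, if the arm or the gripper's body presses on something with over 40 N, if the wrist force passes 120 N, or if a joint passes its speed limit or range.

## Robot

A 7-joint arm with a two-finger parallel gripper is mounted at the origin on a cart in front of the work surface, level with it; the furniture and walls round the work are solid. World frame = base frame: x ahead of the robot, y to its left, z up, the work surface at z = 0. Lengths are in m, angles in rad, forces in N, time in s.
With the tool pointing down it reaches from about 0.375 to 0.925 m from the base axis. Payload 3.1 kg.
Tool frame: the origin (TCP) lies between the finger pads; the fingertips stand 19 mm ahead of it and the grasp point (between the pads) is the TCP; z points along the fingers, y is the direction in which the jaws open and shut (so a half turn about z gives the same grasp; the last joint's range is limited). The gripper opens to 85 mm and grips with 20 to 120 N. Pads are 22 mm wide; open, the fingers measure 114 mm over their backs; the gripper's body (76 mm by 85 mm) begins 54 mm behind the grasp point. The pads swing forward as they close: fully open they stand 13 mm farther back than shut.
Start: joints at [-1.265, 0.383, 0.044, 1.598, -0.018, 1.161, -0.05], TCP at [0.255, 0.598, 0.211] pointing down, gripper open.
Joint ranges: [-2.61, 2.61], [-0.41, 2.15], [-1.48, 1.57], [0, 2.5], [-1.57, 4.71], [0.05, 1.97], [-2.85, 2.85]. Speed limits (rad/s): [2.79, 2.79, 3.14, 3.14, 3.14, 3.14, 3.14].

## Interface

Orientations are given as a unit quaternion [x, y, z, w].
In Python, from bench import move_ptp, movel, move_j, move_gripper, pause, inverse_kinematics, read_camera, camera_params, MotionError, sign_off, look_for, tip_of, read_time_s, read_qpos, read_joint_vel, read_effort, read_eef_pos, read_tcp_rot, read_ft_force, read_ft_torque, read_finger_gap gives the robot as it stands. Calls block until the motion is done:
- move_ptp(position, orientation): joint-space move of the TCP to a pose.
- movel(position, orientation=None, speed=0.15): straight line of the TCP; orientation=None keeps the orientation; speed is the mean speed in m/s.
- move_j(angles): joint-space move.
- move_gripper(opening, effort=None): finger opening in m; effort is the grip in N (None keeps the last); returns when the fingers have stopped.
- pause(seconds).
- inverse_kinematics(position, orientation): joint angles nearest the present ones, or None.
- read_camera(name): name is "side" or "top" or "wrist"; returns the picture (400x640x3 uint8, red, green, blue); there is no depth.
- camera_params(name): a dict with "K" (3x3 intrinsics, pixels), "dist_coeffs" ([k1, k2, p1, p2, k3] as OpenCV has them; the pictures are not rectified), "camera_from_world" (4x4, takes a point from world to camera coordinates). Camera axes: x right, y down, z forward; pixel columns grow to the right and rows downward; lengths in m; the calibration is good to about 2 mm. A picture is of the moment at which its call begins: read the wrist's pose just before it. camera_params takes no time and is no camera call; for the wrist camera it gives the pose at the moment of the call.
A pose or a line that the arm cannot do raises MotionError and nothing moves.
- sign_off(): hands the job in, once; it reports no verdict.
Trained networks look in the newest picture that a camera, given by its name, has taken for a name from the list of things; names that differ only in an ending like _2 or _b are one class to them, and where a whole thing is asked for, a point or a joint stands for the part that bears it (a point fixed in the world has none). Each returns a list of dicts, best first, with "confidence" (0 to 1); they miss things now and then, are a little off and sometimes report something else, mostly with a low value. They report only what shows in the picture. A call takes as long as a camera call.
- look_for(camera, name): "at" ([column, row] in pixels, amid what is visible of it).
- tip_of(camera, name): "at" ([column, row] in pixels: a listed point, or the origin of a listed thing).
Readings, each from a call of its own:
- read_time_s(): time.
- read_qpos(): joint angles.
- read_joint_vel(): joint speeds.
- read_effort(): joint torques, N m.
- read_eef_pos(): TCP position.
- read_tcp_rot(): TCP orientation.
- read_ft_force(): force on the tool from outside, world axes, zero at the start.
- read_ft_torque(): the same for the moment, N m.
- read_finger_gap(): finger opening in m.
Only numpy, scipy, OpenCV 4.12 (cv2) and the standard library are available. Lean on these libraries where they do the work, as an engineer would, in place of code of your own. Each camera call takes 0.05 s, during which the arm holds its last target.

## Working session

There is one attempt and no reset: what is moved stays moved. The work goes in short steps, each a Python script; the robot and the scene stay as the last script left them, time stands still between calls to the robot, and variables do not carry over. Pictures are saved under pics/ and viewed, and the job is handed in when it is done.

```bash
ls -la; mkdir -p pics; cat > h.py <<'E'
import numpy as np, cv2
from bench import *
def snap(cam,fn):
    P=camera_params(cam); im=read_camera(cam); cv2.imwrite('pics/'+fn,im[:,:,::-1].copy()); return P,im
def ray(P,uv):
    K=np.array(P['K']);d=np.array(P['dist_coeffs']);T=np.linalg.inv(np.array(P['camera_from_world']))
    p=cv2.undistortPoints(np.array([[uv]],float),K,d)[0,0]
    v=T[:3,:3]@np.array([p[0],p[1],1.]);return T[:3,3],v/np.linalg.norm(v)
def atz(P,uv,z):
    o,v=ray(P,uv);return o+v*(z-o[2])/v[2]
def proj(P,X):
    T=np.array(P['camera_from_world']);X=np.atleast_2d(np.array(X,float))
    r,_=cv2.Rodrigues(T[:3,:3]);return cv2.projectPoints(X,r,T[:3,3],np.array(P['K']),np.array(P['dist_coeffs']))[0][:,0]
E
python3 - <<'E'
from h import *
names=['kiln','tray','tray_spot','tray_lip_mid','door','door_hinge','door_push','teal_tile','amber_tile','beaker','scraper','tape']
print(read_time_s(),read_eef_pos(),read_tcp_rot(),read_ft_force())
for c in ['side','top','wrist']:
    P,im=snap(c,c+'0.png')
    print(c,np.round(np.linalg.inv(np.array(P['camera_from_world']))[:3],3).tolist(),np.round(P['K'],1).tolist())
    for n in names:
        if c=='wrist' and n not in('teal_tile','amber_tile'):continue
        print(c,n,[(np.round(d['at'],1).tolist(),round(d['confidence'],2)) for d in tip_of(c,n)[:3]])
print(read_time_s())
E
```

```text
total 12
drwxr-xr-x  3 agent agent 4096 Dec  7 05:35 .
drwxr-xr-x 23 root  root  4096 Dec  7 05:35 ..
drwxr-xr-x  2 agent agent 4096 Dec  7 05:35 pics
0.0 [0.25498158 0.59679706 0.20944934] [ 2.00504162e-01  9.79691935e-01 -1.32195931e-03 -2.15159029e-04] [-0.30495482 -0.7669088  -0.48300384]
side [[1.0, -0.011, -0.03, 0.622], [0.022, -0.423, 0.906, -1.915], [-0.022, -0.906, -0.423, 0.94]] [[456.8, 0.0, 316.9], [0.0, 456.8, 203.6], [0.0, 0.0, 1.0]]
side kiln [([327.1, 221.9], 0.87), ([288.3, 277.2], 0.51)]Traceback (most recent call last):
  File "<stdin>", line 9, in <module>
ValueError: it knows: amber_tile, beaker, door_hinge, door_push, kiln, scraper, tape, teal_tile, tray_lip_mid, tray_spot
```

```bash
python3 - <<'E'
from h import *
names=['kiln','tray_spot','tray_lip_mid','door_hinge','door_push','teal_tile','amber_tile']
for c in ['side','top','wrist']:
    P,im=snap(c,c+'0.png')
    print(c,np.round(np.linalg.inv(np.array(P['camera_from_world']))[:3],3).tolist(),np.round(P['K'],1).tolist())
    for n in names:
        if c=='wrist' and n not in('teal_tile','amber_tile'):continue
        print(c,n,[(np.round(d['at'],1).tolist(),round(d['confidence'],2)) for d in tip_of(c,n)[:3]])
print(read_time_s())
E
```

```text
side [[1.0, -0.011, -0.03, 0.622], [0.022, -0.423, 0.906, -1.915], [-0.022, -0.906, -0.423, 0.94]] [[456.8, 0.0, 316.9], [0.0, 456.8, 203.6], [0.0, 0.0, 1.0]]
side kiln [([326.8, 220.4], 0.74)]
side tray_spot [([310.3, 211.3], 0.52)]
side tray_lip_mid [([297.0, 209.2], 0.7)]
side door_hinge [([318.0, 215.8], 0.77)]
side door_push [([288.1, 220.5], 0.63)]
side teal_tile [([292.7, 183.6], 0.43)]
side amber_tile [([290.0, 205.3], 0.55)]
top [[0.014, -0.984, 0.178, 0.259], [-1.0, -0.01, 0.018, -0.105], [-0.016, -0.178, -0.984, 1.586]] [[433.3, 0.0, 310.4], [0.0, 433.3, 199.2], [0.0, 0.0, 1.0]]
top kiln [([312.8, 186.5], 0.8)]
top tray_spot [([313.4, 200.9], 0.84), ([313.5, 217.0], 0.53)]
top tray_lip_mid [([312.0, 216.2], 0.71)]
top door_hinge [([338.7, 187.7], 0.75)]
top door_push [([350.8, 219.6], 0.59)]
top teal_tile [([189.9, 233.9], 0.53), ([269.6, 230.4], 0.38)]
top amber_tile [([271.7, 231.5], 0.43)]
wrist [[0.394, 0.878, 0.273, 0.186], [0.919, -0.376, -0.117, 0.627], [-0.0, 0.297, -0.955, 0.374]] [[312.4, 0.0, 321.4], [0.0, 312.4, 199.1], [0.0, 0.0, 1.0]]
wrist teal_tile [([224.4, 324.0], 0.64)]
wrist amber_tile []
1.05
```

View pics/top0.png

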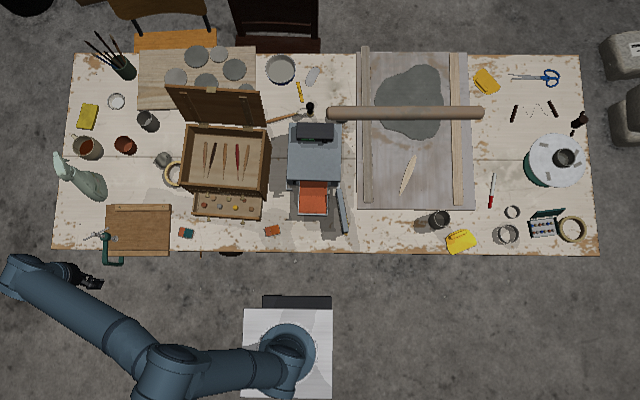

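View pics/side0.png

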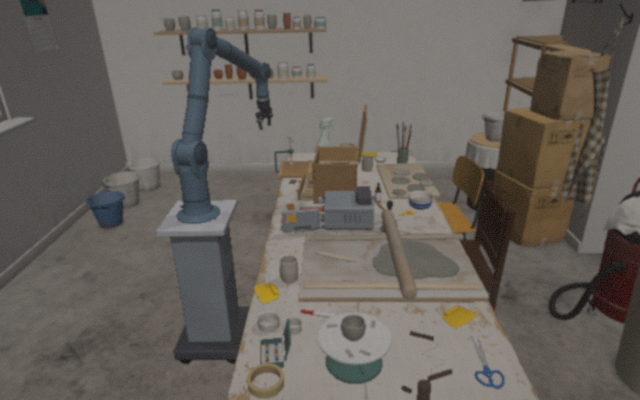

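View pics/wrist0.png

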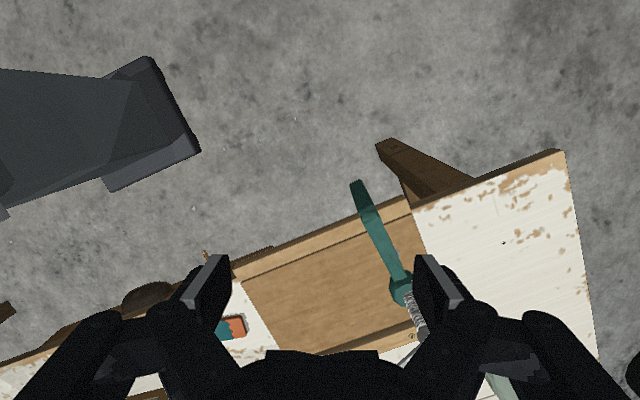

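```bash
python3 - <<'E'
from h import *
P=camera_params('top'); im=cv2.imread('pics/top0.png')
for n,uv,z in [('spot',(313.4,200.9),.046),('lip',(312,216.2),.062),('hinge',(338.7,187.7),.062),('push',(350.8,219.6),.078),('teal',(189.9,233.9),0),('teal2',(186.5,232.5),.008),('amber',(271.7,231.5),0),('kiln',(312.8,186.5),0)]:
    print(n,np.round(atz(P,uv,z),4))
P2=camera_params('side')
for n,uv,z in [('spot',(310.3,211.3),.046),('lip',(297,209.2),.062),('hinge',(318.0,215.8),.062),('push',(288.1,220.5),.078),('teal',(292.7,183.6),0),('kiln',(326.8,220.4),0)]:
    print(n,np.round(atz(P2,uv,z),4))
a=cv2.resize(im[110:250,170:370],None,fx=4,fy=4,interpolation=cv2.INTER_CUBIC); cv2.imwrite('pics/c1.png',a)
im=cv2.imread('pics/wrist0.png')
a=cv2.resize(im[290:370,180:300],None,fx=5,fy=5,interpolation=cv2.INTER_CUBIC); cv2.imwrite('pics/c2.png',a)
E
```

```text
spot [ 0.5319 -0.0867  0.046 ]
lip [ 0.4738 -0.0826  0.062 ]
hinge [ 0.5781 -0.1771  0.062 ]
push [ 0.4611 -0.2189  0.078 ]
teal [0.4117 0.3674 0.    ]
teal2 [0.4159 0.3779 0.008 ]
amber [0.4241 0.0658 0.    ]
kiln [ 0.5947 -0.0832  0.    ]
spot [ 0.532 -0.081  0.046]
lip [ 0.4738 -0.0912  0.062 ]
hinge [ 0.5683 -0.1587  0.062 ]
push [ 0.4461 -0.2314  0.078 ]
teal [0.4205 0.3557 0.    ]
kiln [ 0.6051 -0.082   0.    ]
```

View pics/c1.png

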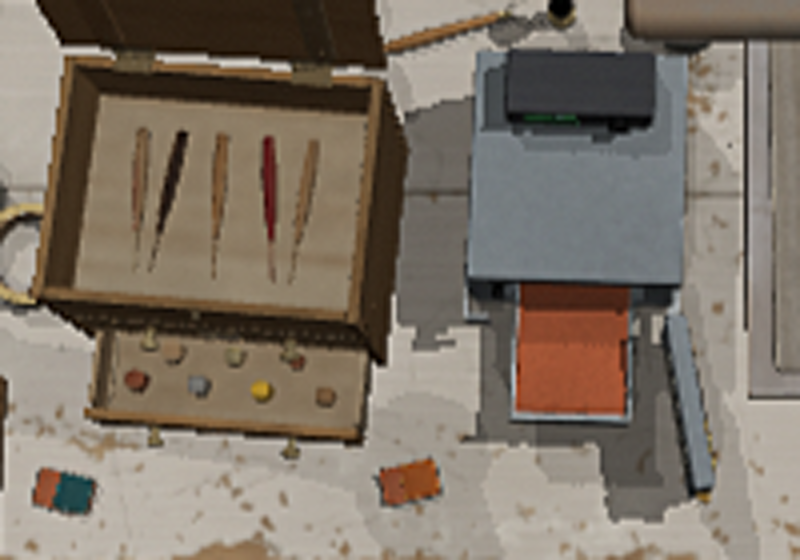

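View pics/c2.png

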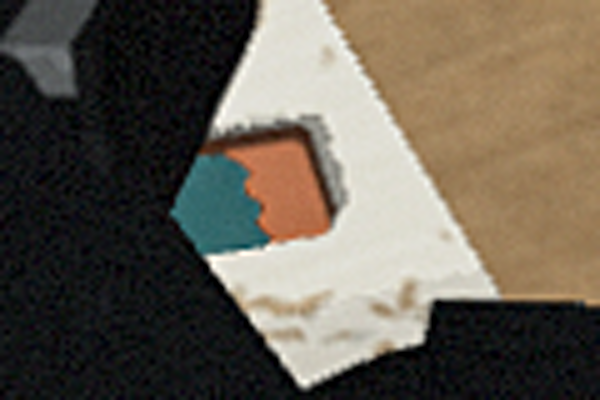

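```bash
cat >> h.py <<'E'
def Q(th): return [-np.sin(th/2),np.cos(th/2),0,0]
def tips(cam,names):
    for n in names: print(cam,n,[(np.round(d['at'],1).tolist(),round(d['confidence'],2)) for d in tip_of(cam,n)[:3]])
E
python3 - <<'E'
from h import *
move_ptp([0.40,0.385,0.23],Q(-0.15)); print(read_time_s(),read_eef_pos(),read_qpos())
P,im=snap('wrist','w1.png'); tips('wrist',['teal_tile'])
np.savez('w1.npz',**P)
d=tip_of('wrist','teal_tile')
for e in d: print(atz(P,e['at'],0))
E
```

```text
2.0583 [0.39889071 0.38674172 0.2301036 ] [-0.93838175  0.18698705  0.10670438  1.81150488 -0.02308031  1.14352998
  0.59887038]
wrist teal_tile [([318.9, 176.1], 0.81)]
[0.41382295 0.38113807 0.        ]
```

View pics/w1.png

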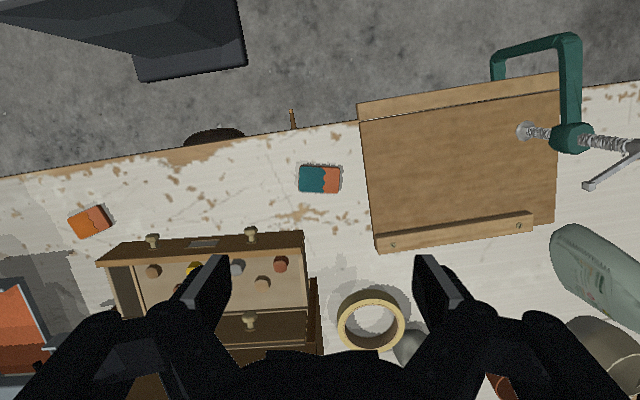

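```bash
python3 - <<'E'
from h import *
P=dict(np.load('w1.npz')); im=cv2.imread('pics/w1.png')
c=im[155:200,285:355]; cv2.imwrite('pics/c3.png',cv2.resize(c,None,fx=10,fy=10,interpolation=cv2.INTER_CUBIC))
hsv=cv2.cvtColor(c,cv2.COLOR_BGR2HSV); m=(hsv[...,1]>95).astype(np.uint8)
n,l,s,ce=cv2.connectedComponentsWithStats(m); k=1+np.argmax(s[1:,4]); print(s[k])
ys,xs=np.where(l==k); pts=np.array([atz(P,(x+285,y+155),0.008)[:2] for x,y in zip(xs,ys)])
r=cv2.minAreaRect((pts*1000).astype(np.float32)); print(r, cv2.boxPoints(r))
E
```

```text
[  13   10   42   28 1001]
((415.50689697265625, 380.4598693847656), (51.722686767578125, 33.55948257446289), 77.95132446289062) [[393.69843 358.6709 ]
 [426.51862 351.6656 ]
 [437.31537 402.24884]
 [404.49518 409.25415]]
```

View pics/c3.png

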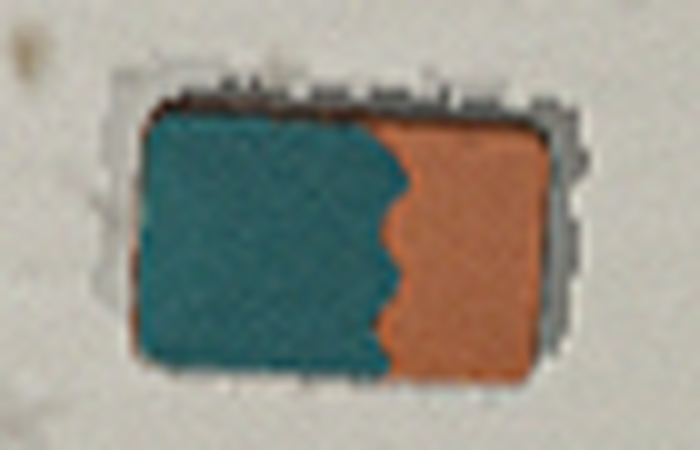

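```bash
python3 - <<'E'
from h import *
q=Q(-0.21); x,y=0.4155,0.3805
move_gripper(0.068,30)
movel([x,y,0.12],q,speed=0.3); movel([x,y,0.04],q,speed=0.15)
pause(0.1); f0=read_ft_force(); print(f0,read_eef_pos(),read_finger_gap(),read_time_s())
P,im=snap('wrist','w2.png')
z=0.034
while z>0.012:
    movel([x,y,z],q,speed=0.04); f=read_ft_force()-f0
    print(round(z,4),np.round(f,2),np.round(read_eef_pos(),4))
    if f[2]>3: break
    z-=0.002
print(read_time_s())
E
```

```text
[0.50895102 0.71044166 0.08804279] [0.41681714 0.38190618 0.04191211] 0.06830449554383307 3.8333
0.034 [ 0.57 -0.88  0.04] [0.4153 0.3802 0.0337]
0.032 [-1.24 -0.58  0.46] [0.4154 0.3803 0.0318]
0.03 [-1.22 -0.62 -0.63] [0.4154 0.3804 0.0298]
0.028 [ 0.03 -0.43  0.14] [0.4154 0.3804 0.0278]
0.026 [-0.29  0.13 -0.09] [0.4154 0.3804 0.0258]
0.024 [-0.29 -0.75 -0.07] [0.4154 0.3804 0.0238]
0.022 [ 0.08 -0.58 -0.72] [0.4154 0.3803 0.0218]
0.02 [-1.17 -1.21  0.34] [0.4154 0.3804 0.0198]
0.018 [ 0.24 -0.71  0.62] [0.4154 0.3804 0.0178]
0.016 [-0.2  -1.42 -0.17] [0.4154 0.3804 0.0158]
0.014 [-0.18 -0.35  0.44] [0.4154 0.3804 0.0138]
6.6833
```

View pics/w2.png

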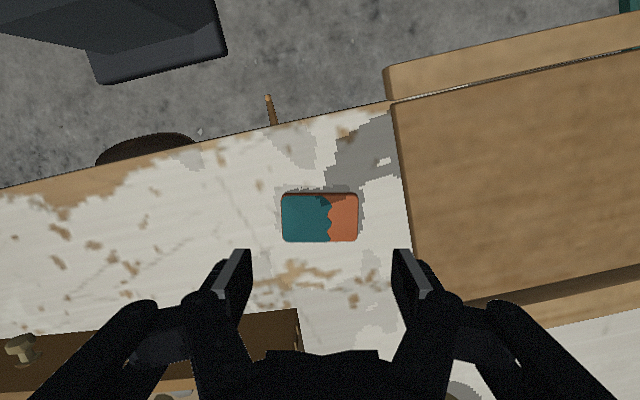

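```bash
python3 - <<'E'
from h import *
q=Q(-0.21); x,y=0.4155,0.3805
movel([x,y,0.0165],q,speed=0.05); move_gripper(0.045,30); pause(0.1)
print(read_finger_gap(),read_ft_force(),read_eef_pos(),read_time_s())
movel([x,y,0.06],q,speed=0.1); print(read_finger_gap())
snap('wrist','w3.png'); print(read_time_s())
E
```

```text
0.04500941476825706 [-0.91915789  1.05394462 -0.34135486] [0.41545724 0.38048442 0.01646289] 7.3833
0.044787419319386276
8.0167
```

View pics/w3.png

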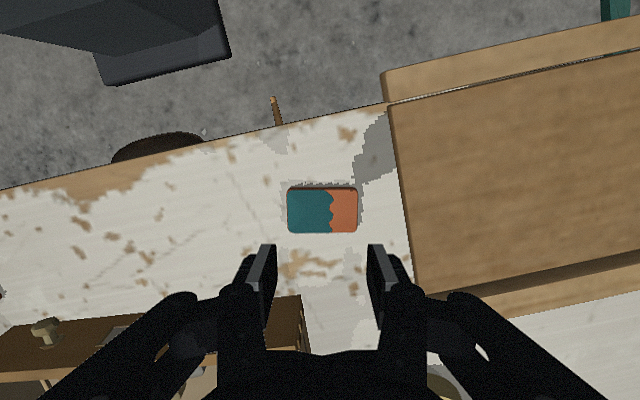

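```bash
python3 - <<'E'
from h import *
P=camera_params('wrist'); im=cv2.imread('pics/w3.png')
c=im[170:245,275:370]
hsv=cv2.cvtColor(c,cv2.COLOR_BGR2HSV); m=(hsv[...,1]>95).astype(np.uint8)
n,l,s,ce=cv2.connectedComponentsWithStats(m); k=1+np.argmax(s[1:,4])
ys,xs=np.where(l==k); pts=np.array([atz(P,(x+275,y+170),0.008)[:2] for x,y in zip(xs,ys)])
r=cv2.minAreaRect((pts*1000).astype(np.float32)); print(r)
q=Q(-0.21); x,y=0.4155,0.3805
move_gripper(0.062,30); movel([x,y,0.016],q,speed=0.12)
pause(0.1); f0=np.mean([read_ft_force() for _ in range(5)],0); z=0.013
while z>0.001:
    movel([x,y,z],q,speed=0.04); f=read_ft_force()-f0
    print(round(z,4),np.round(f,2),np.round(read_eef_pos(),4),np.round(np.abs(read_effort()),1)[1])
    if f[2]>3: break
    z-=0.0015
print(read_time_s())
E
```

```text
((414.58612060546875, 380.2535095214844), (51.524688720703125, 34.61479949951172), 77.95906066894531)
0.013 [-0.29  0.14  0.02] [0.4157 0.3807 0.0134] 40.4
0.0115 [-1.04  1.01 -0.29] [0.4154 0.3804 0.0115] 40.5
0.01 [-0.63  0.17  0.45] [0.4154 0.3804 0.0098] 40.6
0.0085 [0.54 0.31 0.48] [0.4154 0.3804 0.0083] 40.6
0.007 [-1.04  1.01  0.25] [0.4154 0.3804 0.0068] 40.6
0.0055 [-0.45  0.25  1.31] [0.4154 0.3804 0.0054] 40.7
0.004 [ 0.21 -0.38 -0.24] [0.4154 0.3804 0.0039] 40.7
0.0025 [-0.63  0.77  0.24] [0.4154 0.3804 0.0024] 40.8
0.001 [-0.37  1.62 -0.22] [0.4154 0.3804 0.0009] 40.9
11.1917
```

```bash
python3 - <<'E'
from h import *
snap('wrist','w4.png'); snap('side','s4.png'); print(read_finger_gap(),read_tcp_rot())
im=cv2.imread('pics/s4.png'); cv2.imwrite('pics/s4c.png',cv2.resize(im[120:240,230:390],None,fx=5,fy=5,interpolation=cv2.INTER_CUBIC))
E
```

```text
0.06199553444598747 [ 1.04815485e-01  9.94491686e-01 -2.30463935e-05 -1.42772682e-05]
```

View pics/w4.png

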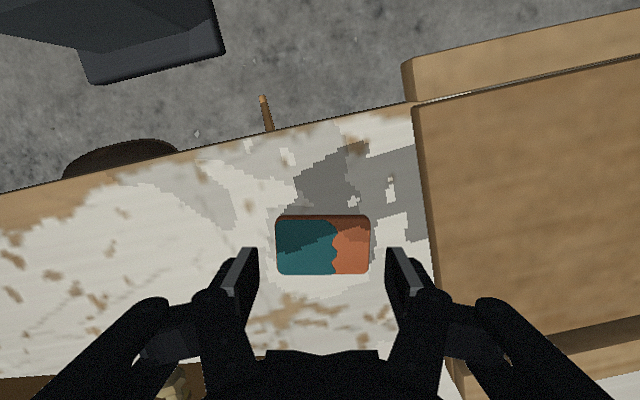

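View pics/s4c.png

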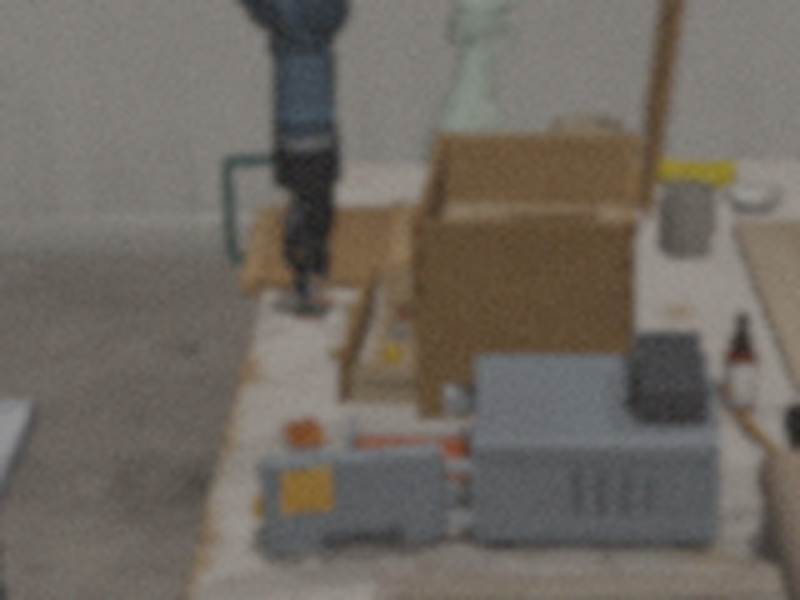

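```bash
python3 - <<'E'
from h import *
P=camera_params('wrist'); T=np.array(P['camera_from_world']); print(np.linalg.inv(T)[:3,3])
p=np.array(read_eef_pos()); th=-0.21; tx=np.array([-np.cos(th),-np.sin(th),0]); ty=np.array([-np.sin(th),np.cos(th),0])
for h in [0.0,.01,.02,.03]:
  for sx in (.011,-.011):
    print(h,sx,[np.round(proj(P,[p+tx*sx+ty*s*.031+np.array([0,0,h])])[0]).tolist() for s in (-1,1)])
im=cv2.imread('pics/w4.png'); cv2.imwrite('pics/w4c.png',cv2.resize(im[200:330,200:440],None,fx=3.3,fy=3.3,interpolation=cv2.INTER_CUBIC))
E
```

```text
[0.34167357 0.39617945 0.16370735]
0.0 0.011 [[266.0, 223.0], [377.0, 223.0]]
0.0 -0.011 [[268.0, 258.0], [375.0, 258.0]]
0.01 0.011 [[263.0, 230.0], [380.0, 230.0]]
0.01 -0.011 [[265.0, 267.0], [378.0, 267.0]]
0.02 0.011 [[260.0, 238.0], [384.0, 237.0]]
0.02 -0.011 [[262.0, 276.0], [381.0, 276.0]]
0.03 0.011 [[256.0, 246.0], [388.0, 246.0]]
0.03 -0.011 [[259.0, 287.0], [385.0, 287.0]]
```

View pics/w4c.png

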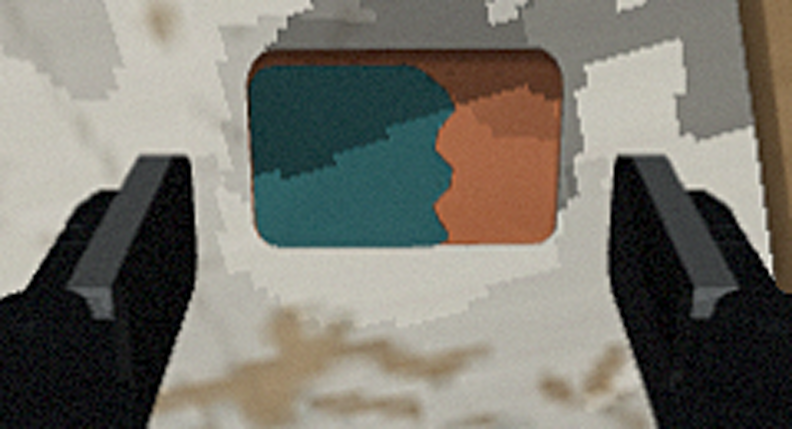

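```bash
python3 - <<'E'
from h import *
P=camera_params('side')
for z in (0,.008,.02,.03,.05): print(z,(proj(P,[[.4155,.3805,z]])[0]-[270,160])*12)
im=cv2.imread('pics/s4.png'); cv2.imwrite('pics/s4d.png',cv2.resize(im[160:200,270:325],None,fx=12,fy=12,interpolation=cv2.INTER_CUBIC))
P=camera_params('wrist'); im=cv2.imread('pics/w4.png')
c=im[205:285,265:382]
hsv=cv2.cvtColor(c,cv2.COLOR_BGR2HSV); m=((hsv[...,1]>95)).astype(np.uint8)
n,l,s,ce=cv2.connectedComponentsWithStats(m); k=1+np.argmax(s[1:,4])
ys,xs=np.where(l==k); pts=np.array([atz(P,(x+265,y+205),0.008)[:2] for x,y in zip(xs,ys)])
print(cv2.minAreaRect((pts*1000).astype(np.float32)))
E
```

```text
0 [265.28558411 262.32296651]
0.008 [264.47994489 245.93587535]
0.02 [263.26689777 221.26997479]
0.03 [262.25179161 200.63641249]
0.05 [260.20992638 159.15292142]
((415.1324157714844, 380.8007507324219), (51.350364685058594, 35.542816162109375), 77.94625091552734)
```

View pics/s4d.png

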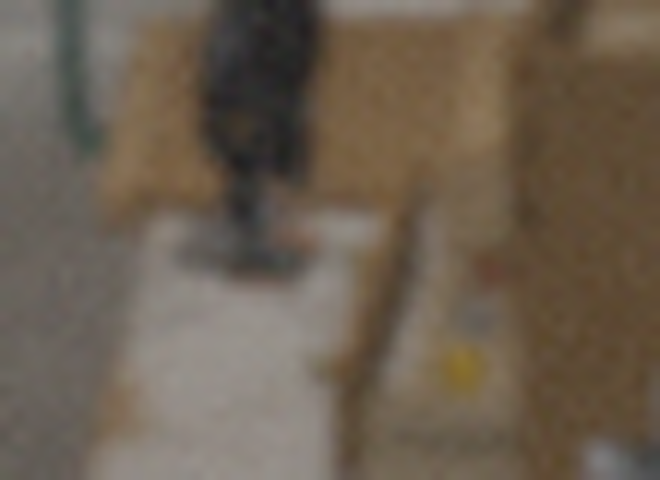

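```bash
python3 - <<'E'
from h import *
q=Q(-0.21); x,y=0.4155,0.3806
pause(0.05); f0=np.mean([read_ft_force() for _ in range(8)],0); t0=np.mean([read_ft_torque() for _ in range(8)],0); z=0.0
while z>-0.04:
    movel([x,y,z],q,speed=0.04); f=read_ft_force()-f0; a=read_eef_pos()
    print(round(z,4),np.round(f,2),np.round(a,4))
    if f[2]>2.5 or a[2]-z>.0008: break
    z-=0.001
snap('wrist','w5.png'); print(read_time_s())
E
```

```text
0.0 [-0.02  0.12  0.14] [ 4.154e-01  3.805e-01 -1.000e-04]
-0.001 [0.68 0.76 0.19] [ 0.4154  0.3805 -0.0011]
-0.002 [-1.07 -0.15 -0.02] [ 0.4154  0.3805 -0.0021]
-0.003 [-0.32  0.42 -0.01] [ 0.4154  0.3806 -0.0031]
-0.004 [0.01 0.19 1.09] [ 0.4154  0.3805 -0.0041]
-0.005 [-0.43  0.15 -0.28] [ 0.4154  0.3806 -0.0051]
-0.006 [0.4  0.52 0.44] [ 0.4154  0.3805 -0.0061]
-0.007 [ 0.14 -0.77 -0.55] [ 0.4154  0.3805 -0.0071]
-0.008 [ 0.12 -0.21  0.3 ] [ 0.4154  0.3805 -0.0081]
-0.009 [-0.03 -0.29 -0.13] [ 0.4155  0.3805 -0.0091]
-0.01 [-0.12  0.46  0.6 ] [ 0.4154  0.3805 -0.0101]
-0.011 [ 0.18 -0.74  0.18] [ 0.4155  0.3806 -0.0111]
-0.012 [-0.03 -0.38  0.43] [ 0.4154  0.3805 -0.0121]
-0.013 [ 1.2  -0.38 -0.85] [ 0.4154  0.3805 -0.0131]
-0.014 [0.12 0.12 0.6 ] [ 0.4154  0.3805 -0.0141]
-0.015 [-0.98 -0.81 -0.25] [ 0.4154  0.3805 -0.0151]
-0.016 [-1.05  0.57 -0.59] [ 0.4154  0.3806 -0.0161]
-0.017 [-0.12 -0.09  0.13] [ 0.4154  0.3805 -0.0171]
-0.018 [0.72 0.27 0.32] [ 0.4154  0.3805 -0.0181]
-0.019 [-0.13  0.58 -0.35] [ 0.4154  0.3805 -0.0191]
-0.02 [ 0.54 -0.44  0.24] [ 0.4154  0.3805 -0.0201]
-0.021 [ 0.02 -0.21  0.21] [ 0.4154  0.3805 -0.0211]
-0.022 [0.02 0.01 0.13] [ 0.4154  0.3805 -0.0221]
-0.023 [ 0.25  0.44 -0.21] [ 0.4154  0.3805 -0.0231]
-0.024 [ 0.26  0.96 -0.5 ] [ 0.4155  0.3805 -0.0241]
-0.025 [ 0.05 -0.14  1.42] [ 0.4154  0.3805 -0.0251]
-0.026 [ 0.98 -0.74  1.5 ] [ 0.4157  0.3808 -0.0258]
-0.027 [-1.48 -2.12  8.26] [ 0.4157  0.3808 -0.0258]
18.3917
```

View pics/w5.png

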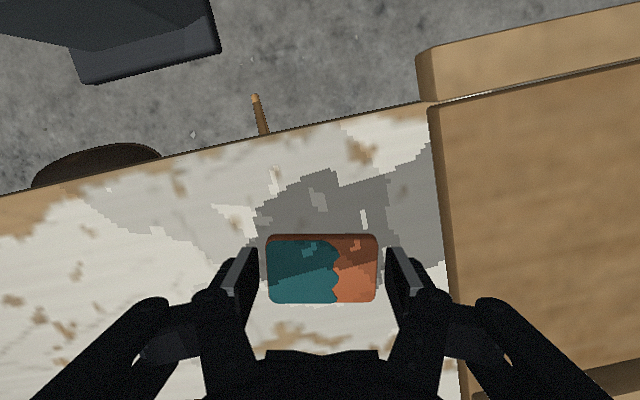

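```bash
python3 - <<'E'
from h import *
q=Q(-0.21); x,y=0.4155,0.3806
movel([x,y,-0.0215],q,speed=0.05); move_gripper(0.045,30)
print(read_finger_gap(),read_ft_force(),read_eef_pos(),read_time_s())
movel([x,y,0.06],q,speed=0.15); print(read_finger_gap())
snap('wrist','w6.png'); print(read_time_s())
E
```

```text
0.05073561639827141 [0.03199892 0.10786324 2.57132132] [ 0.4156079   0.38068623 -0.02139702] 18.9
0.05093998187510789
19.6417
```

View pics/w6.png

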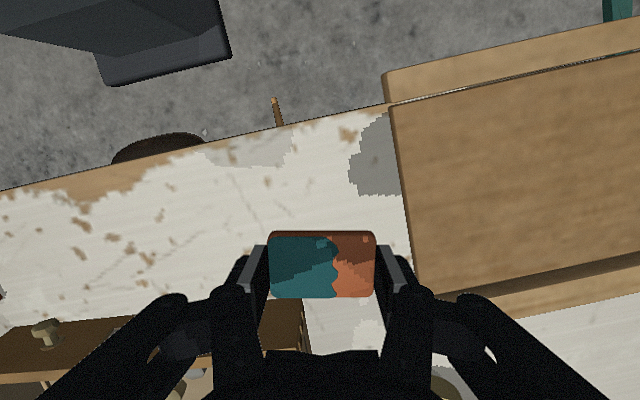

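```bash
python3 - <<'E'
from h import *
movel([0.41,0.36,0.20],Q(-0.1),speed=0.3)
movel([0.42,0.0,0.22],Q(0),speed=0.35)
movel([0.54,-0.09,0.24],Q(0),speed=0.3)
print(read_time_s(),read_eef_pos(),read_finger_gap(),read_qpos())
P,im=snap('wrist','w7.png'); np.savez('w7.npz',**P)
tips('wrist',['tray_spot','tray_lip_mid','door_hinge','door_push','kiln']); print(read_time_s())
E
```

```text
22.1083 [ 0.53993855 -0.08835065  0.23907211] 0.05110024073744829 [-0.41815134  0.17579039  0.5661554   1.8364155  -0.10211905  1.16056556
  1.75516135]
wrist tray_spot [([326.3, 163.9], 0.92)]
wrist tray_lip_mid [([324.1, 115.1], 0.79)]
wrist door_hinge [([245.0, 201.3], 0.57)]
wrist door_push [([200.7, 94.7], 0.73)]
wrist kiln [([321.7, 202.7], 0.66)]
22.4083
```

View pics/w7.png

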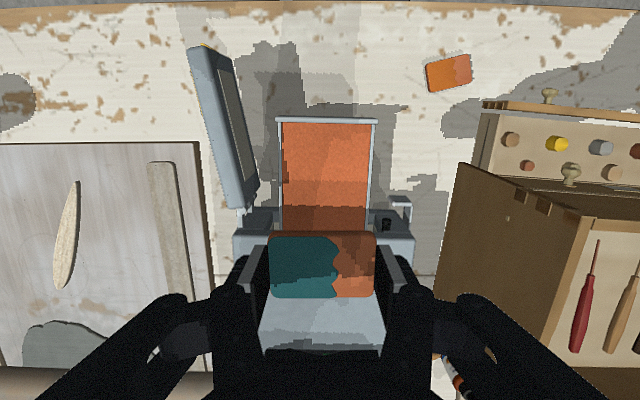

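```bash
python3 - <<'E'
from h import *
im=cv2.imread('pics/w7.png'); cv2.imwrite('pics/w7c.png',cv2.resize(im[40:240,180:420],None,fx=3.3,fy=3,interpolation=cv2.INTER_CUBIC))
P=dict(np.load('w7.npz'))
for n,uv,z in [('spot',(326.3,163.9),.046),('lip',(324.1,115.1),.062),('hinge',(245,201.3),.062),('push',(200.7,94.7),.078),('kiln',(321.7,202.7),0),('lipL',(277,118.5),.07),('lipR',(377,119.5),.07)]: print(n,np.round(atz(P,uv,z),4))
E
```

```text
spot [ 0.5322 -0.0832  0.046 ]
lip [ 0.477 -0.086  0.062]
hinge [ 0.5725 -0.1762  0.062 ]
push [ 0.4564 -0.2088  0.078 ]
kiln [ 0.5939 -0.0884  0.    ]
lipL [ 0.4801 -0.1347  0.07  ]
lipR [ 0.481  -0.0313  0.07  ]
```

View pics/w7c.png

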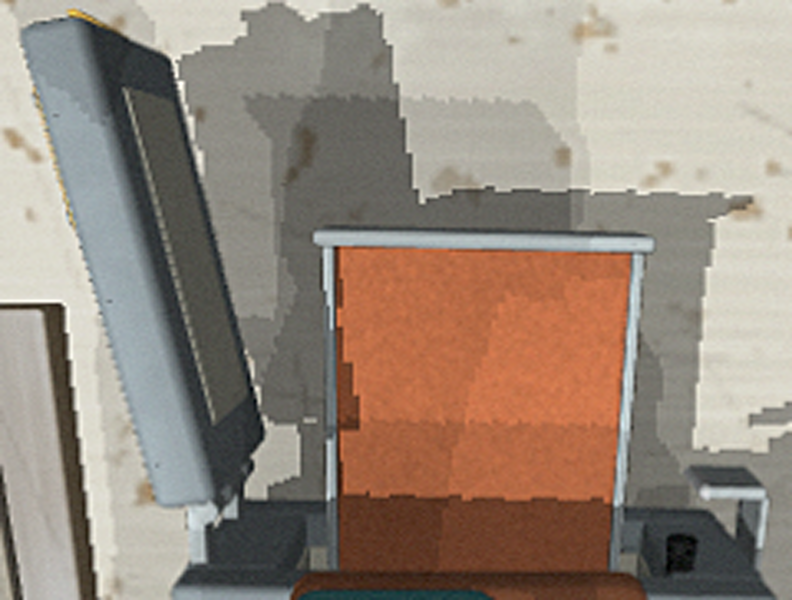

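```bash
python3 - <<'E'
from h import *
q=Q(-0.01); x,y=0.527,-0.084
movel([x,y,0.10],q,speed=0.3); movel([x,y,0.034],q,speed=0.12); pause(0.1)
f0=np.mean([read_ft_force() for _ in range(8)],0); z=.031; snap('wrist','w8.png')
while z>0.019:
    movel([x,y,z],q,speed=0.05); f=read_ft_force()-f0
    print(round(z,4),np.round(f,2),np.round(read_eef_pos(),4))
    if f[2]>2: break
    z-=0.001 if z>.0275 else .0007
move_gripper(0.064); print(read_finger_gap()); 
movel([x,y,0.06],q,speed=0.1)
movel([x,y,0.14],q,speed=0.3)
snap('wrist','w9.png'); print(read_time_s())
E
```

```text
0.031 [ 0.1   0.59 -0.33] [ 0.5269 -0.0839  0.031 ]
0.03 [ 0.51 -0.31  0.04] [ 0.5269 -0.084   0.0299]
0.029 [ 0.15 -0.08 -0.48] [ 0.5269 -0.084   0.0289]
0.028 [ 0.35  0.07 -0.34] [ 0.5269 -0.084   0.0279]
0.027 [0.56 0.08 0.38] [ 0.5269 -0.084   0.0269]
0.0263 [ 0.36  1.22 -0.53] [ 0.527  -0.084   0.0263]
0.0256 [ 0.5   0.18 -0.01] [ 0.527  -0.084   0.0256]
0.0249 [1.66 0.39 0.36] [ 0.5269 -0.084   0.0248]
0.0242 [-0.59 -0.34  4.65] [ 0.5272 -0.084   0.0246]
0.06384589188480763
27.3833
```

View pics/w9.png

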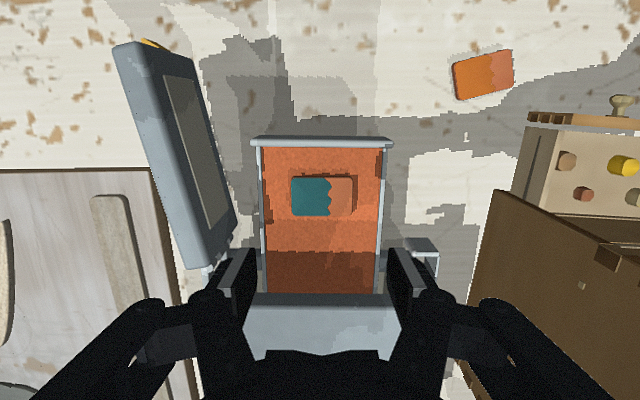

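View pics/w8.png

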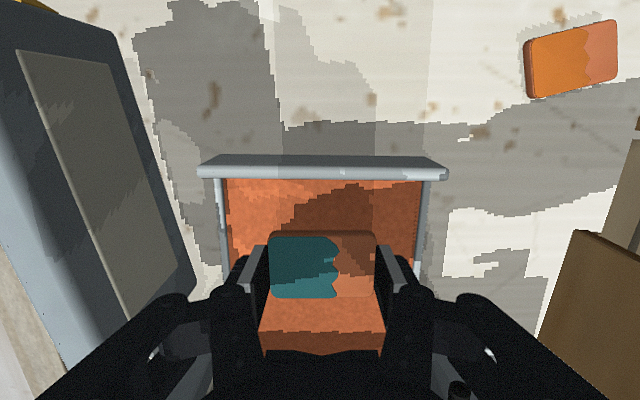

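```bash
cat >> h.py <<'E'
def F(n=6): return np.mean([read_ft_force() for _ in range(n)],0)
E
python3 - <<'E'
from h import *
q=Q(-0.01); y=-0.084
movel([.438,y,.14],q,speed=0.3); move_gripper(0.0,30); print(read_finger_gap())
movel([.438,y,.041],q,speed=0.2); pause(.1)
P,im=snap('wrist','w10.png'); f0=F(); print(read_time_s(),read_eef_pos(),f0)
x=.446
while x<.50:
    movel([x,y,.041],q,speed=0.06); f=F()-f0; print(round(x,4),np.round(f,2))
    if f[0]<-1.5: break
    x+=.004
print(read_time_s()); snap('wrist','w11.png')
E
```

```text
0.00023590688535513786
29.25 [ 0.43971906 -0.08410853  0.04247497] [ 0.27323588 -0.31584489  0.67404001]
0.446 [-0.27  0.57 -0.41]
0.45 [-0.32 -0.04 -0.7 ]
0.454 [-0.57  0.71 -0.85]
0.458 [-0.82  0.58 -0.87]
0.462 [-0.04  0.23 -0.05]
0.466 [-0.31  0.04 -1.37]
0.47 [-1.76 -0.41 -0.83]
31.0333
```

View pics/w11.png

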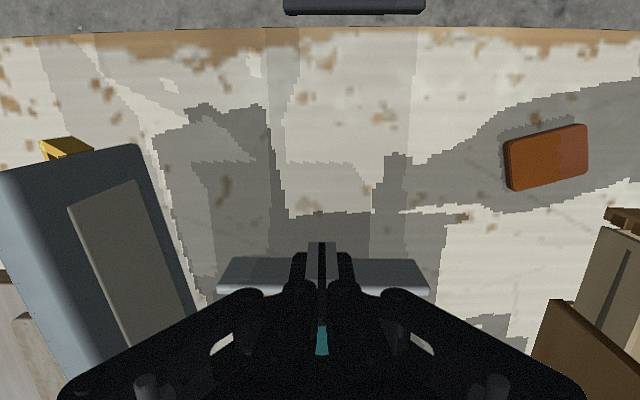

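```bash
python3 - <<'E'
from h import *
q=Q(-0.01); y=-0.084
f0=np.array([.3,-.3,.6]); x=.47
while x<.602:
    x+=.015 if x<.555 else (.004 if x<.578 else .0012)
    movel([x,y,.041],q,speed=0.07 if x<.57 else .03); f=F()-f0; print(round(x,4),np.round(f,2),np.round(read_eef_pos()[0],4))
    if f[0]<-9 : break
print(read_time_s()); snap('wrist','w12.png')
E
```

```text
0.485 [-0.57  0.27 -0.2 ] 0.4864
0.5 [ 0.01  0.03 -0.05] 0.5014
0.515 [-0.11  0.82 -0.35] 0.5164
0.53 [-0.26 -0.46 -0.9 ] 0.5313
0.545 [-0.16  0.56 -0.62] 0.5463
0.56 [ 0.4   0.17 -1.15] 0.5612
0.564 [-0.73 -0.02 -1.37] 0.5643
0.568 [-1.86 -0.23 -1.03] 0.5681
0.572 [-0.66  0.61 -1.79] 0.5724
0.576 [-1.3  -0.18 -0.65] 0.5766
0.58 [-0.51 -0.69 -0.66] 0.5806
0.5812 [-0.77 -0.01 -0.31] 0.5814
0.5824 [-4.21  1.09  0.78] 0.5814
0.5836 [-6.01 -0.38  1.63] 0.5813
0.5848 [-8.45  0.6   1.52] 0.5811
0.586 [-10.02   0.48   3.2 ] 0.581
35.8833
```

View pics/w12.png

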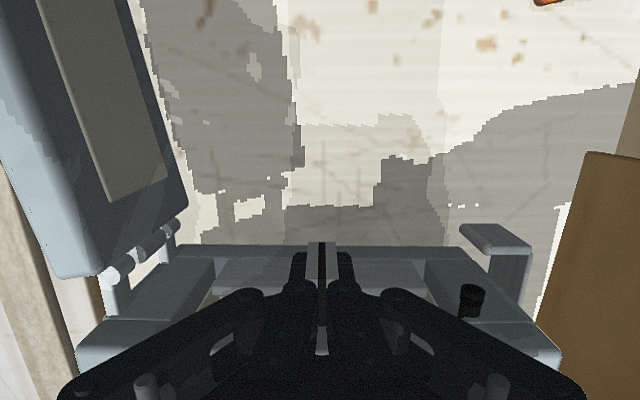

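```bash
python3 - <<'E'
from h import *
q=Q(-0.01); y=-0.084
movel([.56,y,.041],q,speed=0.15); movel([.52,y,.13],q,speed=.3)
P,im=snap('wrist','w13.png'); np.savez('w13.npz',**P); tips('wrist',['tray_lip_mid','door_push','door_hinge'])
snap('top','t13.png');tips('top',['tray_lip_mid','door_push','door_hinge']); print(read_time_s(),read_eef_pos())
im=cv2.imread('pics/t13.png'); cv2.imwrite('pics/t13c.png',cv2.resize(im[130:230,270:370],None,fx=6,fy=6,interpolation=cv2.INTER_CUBIC))
E
```

```text
wrist tray_lip_mid [([215.9, 261.4], 0.26)]
wrist door_push [([141.1, 119.9], 0.91)]
wrist door_hinge [([211.9, 260.6], 0.69)]
top tray_lip_mid []
top door_push [([346.9, 221.3], 0.69)]
top door_hinge [([338.8, 188.5], 0.55)]
37.1333 [ 0.51961068 -0.08401103  0.12906521]
```

View pics/w13.png

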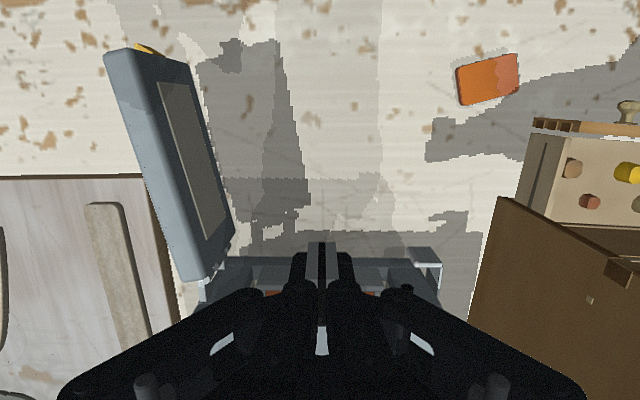

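View pics/t13c.png

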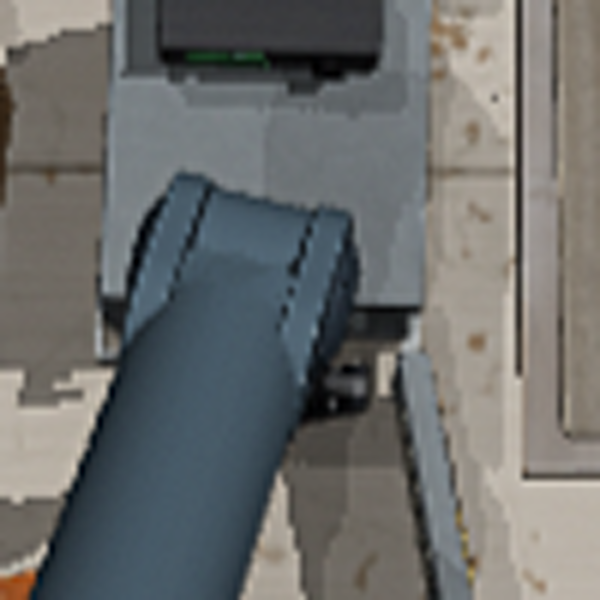

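```bash
python3 - <<'E'
from h import *
movel([.56,-.2,.24],Q(-.01),speed=0.4)
P,im=snap('wrist','w14.png'); np.savez('w14.npz',**P); tips('wrist',['tray_lip_mid','door_push','door_hinge','tray_spot'])
print(read_time_s())
im=cv2.imread('pics/w14.png'); cv2.imwrite('pics/w14c.png',cv2.resize(im[40:260,250:500],None,fx=3,fy=2.7,interpolation=cv2.INTER_CUBIC))
E
```

```text
wrist tray_lip_mid [([422.7, 197.7], 0.75)]
wrist door_push [([313.5, 69.8], 0.91)]
wrist door_hinge [([346.4, 184.4], 0.82), ([55.3, 94.2], 0.28)]
wrist tray_spot []
37.9417
```

View pics/w14.png

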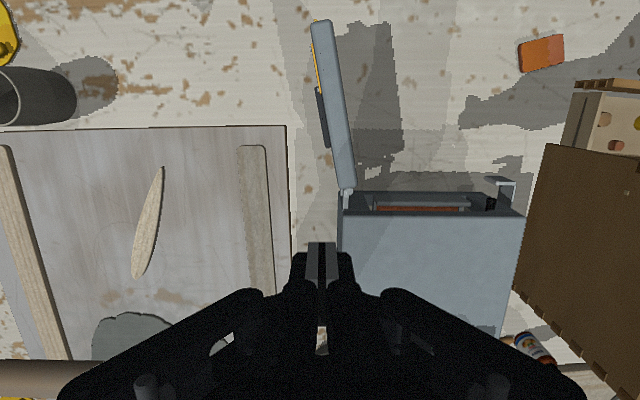

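View pics/w14c.png

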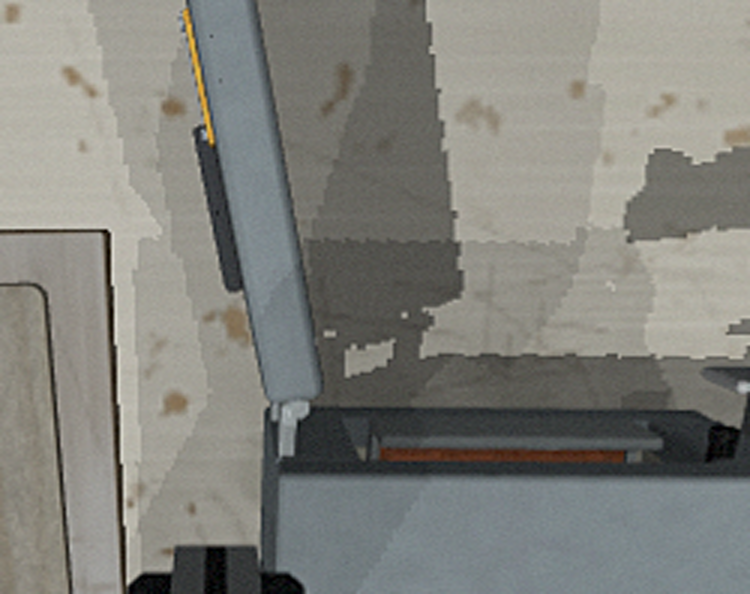

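```bash
python3 - <<'E'
from h import *
P=dict(np.load('w14.npz'))
def c(u,v): return (250+u/3.,40+v/2.7)
for n,uv,z in [('lipO L',c(372,437),.07),('lipO R',c(662,437),.07),('roofL',c(280,470),.11),('roofR',c(740,472),.11),('hinge',(346.4,184.4),.062),('push',(313.5,69.8),.078),('doorhingeTop',c(295,395),.105),
  ('door outer bottom-near(top edge)',c(268,398),.105),('door inner near',c(320,395),.105)]: print(n,np.round(atz(P,uv,z),4))
for n,uv in [('free outer',(311,24)),('free inner',(332,20)),('near outer',(339,186)),('near inner',(356.5,185))]: print(n,np.round(atz(P,uv,.105),4))
E
```

```text
lipO L [ 0.5926 -0.1431  0.07  ]
lipO R [ 0.594  -0.0334  0.07  ]
roofL [ 0.592  -0.1802  0.11  ]
roofR [ 0.595  -0.0248  0.11  ]
hinge [ 0.574  -0.1737  0.062 ]
push [ 0.4544 -0.2079  0.078 ]
doorhingeTop [ 0.5647 -0.1751  0.105 ]
door outer bottom-near(top edge) [ 0.5657 -0.184   0.105 ]
door inner near [ 0.5648 -0.1669  0.105 ]
free outer [ 0.4197 -0.2087  0.105 ]
free inner [ 0.4168 -0.1906  0.105 ]
near outer [ 0.5643 -0.1843  0.105 ]
near inner [ 0.5635 -0.1671  0.105 ]
```

```bash
cat >> h.py <<'E'
KY=-0.013
H=np.array([.574,-.1745])
def door_tcp(phi,s,r=.122):
    a=phi+KY
    d=np.array([-np.sin(a),np.cos(a)]); n=np.array([-np.cos(a),-np.sin(a)])
    return H+r*d+(.010+s)*n
E
python3 - <<'E'
from h import *
print(np.round(read_qpos(),2))
for off in (0,-np.pi):
  for phi in (1.75,1.4,1.0,.6,.3,0):
    for k in (1,.6,.3,0):
      p=door_tcp(phi,.03); s=inverse_kinematics([p[0],p[1],.065],Q(phi*k+KY+off))
      print(off,phi,k,np.round(p,3),None if s is None else np.round(s,2))
E
```

```text
[-0.25  0.29  0.63  1.73 -0.18  1.18  1.99]
0 1.75 1 [ 0.46  -0.234] [-0.63  0.87  1.37  2.07 -0.99  1.11 -1.75]
0 1.75 0.6 [ 0.46  -0.234] [ 0.73  0.35 -0.39  2.01  0.18  0.81  2.85]
0 1.75 0.3 [ 0.46  -0.234] [-0.07  0.36  0.53  2.05 -0.25  0.79  2.69]
0 1.75 0 [ 0.46  -0.234] [-0.13  0.37  0.6   2.06 -0.29  0.8   2.2 ]
0 1.4 1 [ 0.447 -0.192] [ 1.21  0.48 -1.03  2.06  0.54  0.89  2.84]
0 1.4 0.6 [ 0.447 -0.192] [ 0.28  0.27  0.04  2.1  -0.02  0.77  2.73]
0 1.4 0.3 [ 0.447 -0.192] [-0.16  0.3   0.54  2.12 -0.22  0.77  2.5 ]
0 1.4 0 [ 0.447 -0.192] [-0.21  0.31  0.6   2.12 -0.25  0.77  2.11]
0 1.0 1 [ 0.45  -0.141] [ 0.18  0.25  0.04  2.14 -0.02  0.76  2.79]
0 1.0 0.6 [ 0.45  -0.141] [-0.24  0.27  0.5   2.15 -0.19  0.76  2.54]
0 1.0 0.3 [ 0.45  -0.141] [-0.27  0.28  0.54  2.16 -0.21  0.76  2.26]
0 1.0 0 [ 0.45  -0.141] [-0.31  0.28  0.59  2.16 -0.22  0.76  1.98]
0 0.6 1 [ 0.473 -0.095] [-0.31  0.29  0.47  2.13 -0.19  0.77  2.44]
0 0.6 0.6 [ 0.473 -0.095] [-0.34  0.29  0.51  2.13 -0.2   0.77  2.21]
0 0.6 0.3 [ 0.473 -0.095] [-0.36  0.29  0.53  2.13 -0.21  0.77  2.04]
0 0.6 0 [ 0.473 
[... 1955 characters left out ...]
5 -0.93  1.05 -0.65]
-3.141592653589793 0.3 1 [ 0.501 -0.069] [-0.79  0.5   1.02  2.09 -0.56  0.86 -0.73]
-3.141592653589793 0.3 0.6 [ 0.501 -0.069] [-0.81  0.51  1.04  2.09 -0.59  0.87 -0.83]
-3.141592653589793 0.3 0.3 [ 0.501 -0.069] [-0.82  0.52  1.06  2.09 -0.6   0.87 -0.9 ]
-3.141592653589793 0.3 0 [ 0.501 -0.069] [-0.98  0.84  1.37  2.1  -0.97  1.09 -0.7 ]
-3.141592653589793 0 1 [ 0.536 -0.052] [-0.97  0.92  1.37  2.02 -1.02  1.15 -0.73]
-3.141592653589793 0 0.6 [ 0.536 -0.052] [-0.97  0.92  1.37  2.02 -1.02  1.15 -0.73]
-3.141592653589793 0 0.3 [ 0.536 -0.052] [-0.97  0.92  1.37  2.02 -1.02  1.15 -0.73]
-3.141592653589793 0 0 [ 0.536 -0.052] [-0.97  0.92  1.37  2.02 -1.02  1.15 -0.73]
```

```bash
python3 - <<'E'
from h import *
def go(phi,s,z=.065,v=.08):
    p=door_tcp(phi,s); movel([p[0],p[1],z],Q(.3*phi+KY),speed=v)
go(1.75,.06,.17,.35); go(1.75,.06,.065,.2); f0=F(10); print(read_time_s(),f0)
go(1.75,.035); print(np.round(F()-f0,2))
go(1.72,.016); print(np.round(F()-f0,2)); snap('wrist','w15.png')
for phi in (1.6,1.45,1.3,1.1,.9):
    go(phi,.016); print(phi,np.round(F()-f0,2),np.round(read_eef_pos(),3))
snap('wrist','w16.png'); print(read_time_s())
E
```

```text
39.325 [-0.52171824 -0.24732824 -0.02026031]
[ 0.96  0.56 -0.28]
[ 1.36  0.78 -0.1 ]
1.6 [ 0.88 -0.57  0.6 ] [ 0.452 -0.203  0.065]
1.45 [ 0.29 -0.32  0.52] [ 0.45  -0.184  0.065]
1.3 [ 0.2  -0.08 -0.22] [ 0.45  -0.166  0.065]
1.1 [-1.    0.74  0.18] [ 0.454 -0.141  0.065]
0.9 [ 0.47  0.45 -0.64] [ 0.463 -0.118  0.065]
42.3417
```

View pics/w15.png

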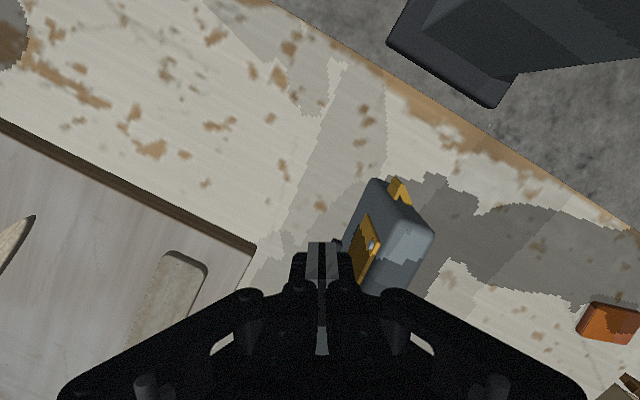

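View pics/w16.png

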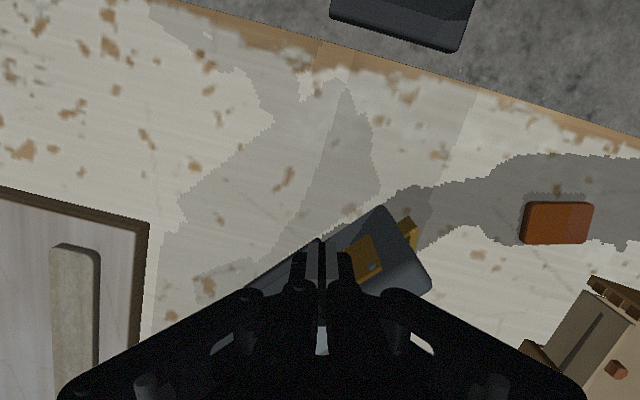

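```bash
python3 - <<'E'
from h import *
f0=np.array([-.4,-.2,0])
def go(phi,s,z=.065,v=.08,r=.128):
    p=door_tcp(phi,s,r); movel([p[0],p[1],z],Q(.3*phi+KY),speed=v)
for phi in (.75,.6,.45,.33):
    go(phi,.016,v=.08 if phi>.5 else .05); print(phi,np.round(F()-f0,2),np.round(read_eef_pos(),3))
snap('wrist','w17.png'); print(read_time_s()); tips('wrist',['door_push'])
E
```

```text
0.75 [-0.12 -0.16  0.52] [ 0.469 -0.098  0.065]
0.6 [ 0.48 -0.2  -0.06] [ 0.481 -0.083  0.065]
0.45 [ 0.45  0.76 -0.08] [ 0.497 -0.069  0.065]
0.33 [0.39 0.35 0.49] [ 0.51  -0.061  0.065]
44.2083
wrist door_push []
```

View pics/w17.png

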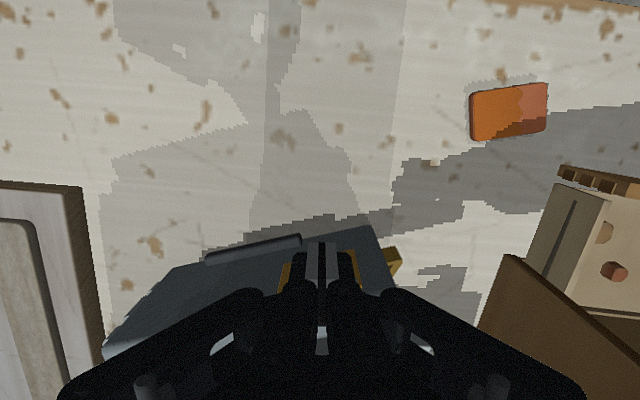

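```bash
python3 - <<'E'
from h import *
f0=np.array([-.4,-.2,0])
def go(phi,s,z=.065,v=.08,r=.126):
    p=door_tcp(phi,s,r); movel([p[0],p[1],z],Q(.3*max(phi,0)+KY),speed=v)
phi=.33; log=[]
while phi>-.22:
    phi-=.05 if phi>.2 else (.02 if phi>.14 else .007)
    go(phi,.016,v=.04); f=F(8)-f0; x=read_eef_pos()[0]; log.append((phi,f[0],x))
    print(round(phi,3),np.round(f,2),np.round(x,4),round(read_time_s(),2))
    if f[0]<-11: break
    if len(log)>3 and f[0]>min(l[1] for l in log)+4.: print('drop'); break
snap('wrist','w18.png')
E
```

```text
0.28 [ 0.86  0.4  -0.05] 0.5162 44.57
0.23 [ 0.05 -0.25  0.37] 0.522 44.88
0.18 [ 0.37 -0.06 -0.58] 0.528 45.18
0.16 [-0.08  0.9  -0.16] 0.53 45.43
0.14 [0.88 0.96 0.1 ] 0.5325 45.68
0.12 [-0.    0.17  0.41] 0.535 45.93
0.113 [ 0.38  0.26 -0.07] 0.5356 46.18
0.106 [-0.55 -0.11 -0.55] 0.5364 46.43
0.099 [ 0.14 -0.69 -0.92] 0.5373 46.68
0.092 [-0.53 -0.63 -0.5 ] 0.5383 46.93
0.085 [-0.45  0.55 -0.24] 0.5391 47.18
0.078 [ 0.1  -0.49 -0.04] 0.54 47.43
0.071 [-0.01  0.08 -0.28] 0.5409 47.68
0.064 [ 0.44 -1.    0.36] 0.5418 47.93
0.057 [0.61 1.2  0.35] 0.5426 48.18
0.05 [0.98 0.79 0.4 ] 0.5435 48.43
0.043 [-0.2   0.52  0.33] 0.5444 48.68
0.036 [ 1.44 -0.58  0.42] 0.5452 48.93
0.029 [-2.48  0.55  2.07] 0.5453 49.18
0.022 [-4.34 -1.46  3.97] 0.5455 49.43
0.015 [-5.62 -0.6   4.3 ] 0.5463 49.68
0.008 [-5.7  -0.54  4.01] 0.547 49.93
0.001 [-5.33 -0.6   4.28] 0.5476 50.18
-0.006 [-5.72 -0.75  4.87] 0.5482 50.43
-0.013 [-6.39 -0.6   5.45] 0.5488 50.68
-0.02 [-6.71 -1.34  5.78] 0.5494 50.93
-0.027 [-6.39 -0.13  5.81] 0.55 51.18
-0.034 [-1.48 -1.39 -1.1 ] 0.5528 51.43
drop
```

View pics/w18.png

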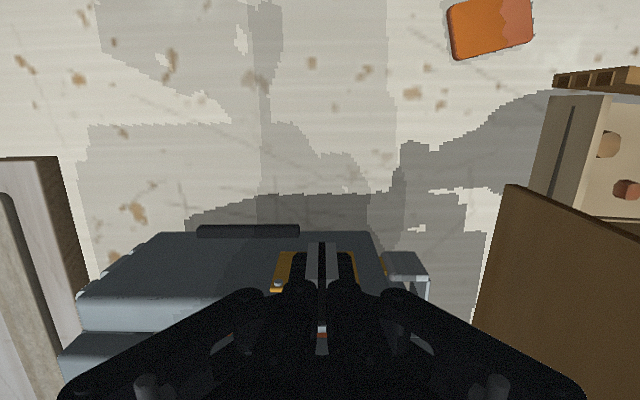

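```bash
python3 - <<'E'
from h import *
f0=np.array([-.4,-.2,0])
def go(phi,s,z=.065,v=.08,r=.126):
    p=door_tcp(phi,s,r); movel([p[0],p[1],z],Q(.3*max(phi,0)+KY),speed=v)
phi=-.034
while phi>-.2:
    phi-=.006
    go(phi,.016,v=.04); f=F(8)-f0; x=read_eef_pos()[0]; n=np.linalg.norm(f)
    print(round(phi,3),np.round(f,2),round(n,1),np.round(x,4),round(read_time_s(),2))
    if n>13.3 or read_time_s()>61: break
snap('wrist','w19.png')
E
```

```text
-0.04 [-0.28  0.84 -1.18] 1.5 0.5563 51.73
-0.046 [-0.07  0.16  0.25] 0.3 0.5562 51.98
-0.052 [-2.31  0.33  1.51] 2.8 0.5562 52.23
-0.058 [-4.09  0.49  4.45] 6.1 0.5563 52.48
-0.064 [-5.73  0.81  4.86] 7.6 0.5566 52.73
-0.07 [-6.26  0.53  4.42] 7.7 0.5569 52.98
-0.076 [-5.9  -0.45  5.61] 8.2 0.5573 53.23
-0.082 [-6.66  0.53  5.02] 8.4 0.5576 53.48
-0.088 [-8.39 -0.3   6.17] 10.4 0.558 53.73
-0.094 [-8.35  0.95  7.36] 11.2 0.5581 53.98
-0.1 [-9.94 -0.61  8.14] 12.9 0.5581 54.23
-0.106 [-9.86  0.05  9.42] 13.6 0.5581 54.48
```

View pics/w19.png

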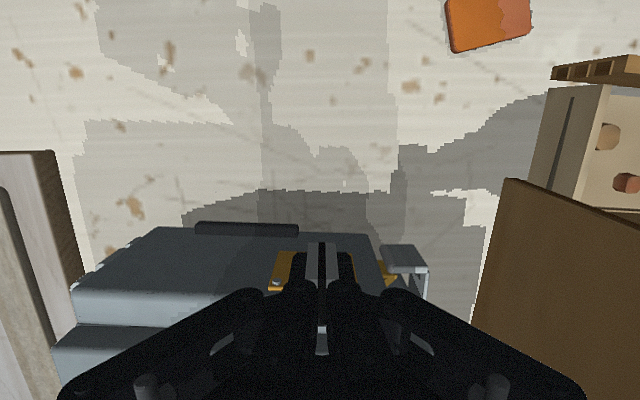

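```bash
python3 - <<'E'
from h import *
f0=np.array([-.4,-.2,0])
p=read_eef_pos(); q=Q(KY)
movel([.553,p[1],.065],q,speed=.05); print(np.round(F(8)-f0,2))
movel([.52,p[1],.066],q,speed=.15); print(np.round(F(8)-f0,2))
movel([.50,p[1],.17],q,speed=.3)
movel([.60,-.2,.26],q,speed=.4); P,im=snap('wrist','w20.png'); np.savez('w20.npz',**P)
tips('wrist',['door_push','door_hinge']); print(read_time_s())
cv2.imwrite('pics/w20c.png',cv2.resize(cv2.imread('pics/w20.png')[100:260,320:560],None,fx=3.3,fy=3.3,interpolation=cv2.INTER_CUBIC))
E
```

```text
[0.79 0.3  0.63]
[ 0.52  0.3  -0.64]
wrist door_push [([456.5, 141.9], 0.57)]
wrist door_hinge [([346.3, 147.3], 0.74)]
56.5583
```

View pics/w20.png

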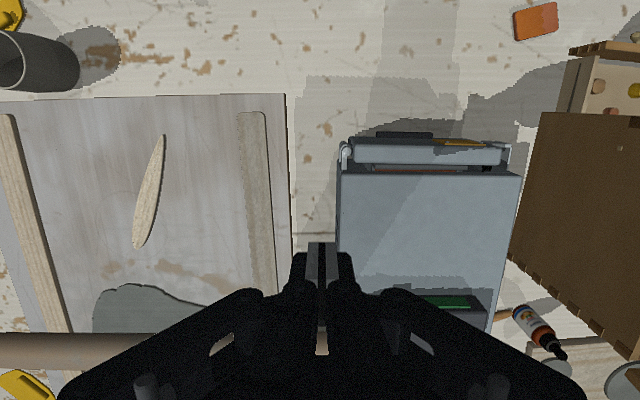

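View pics/w20c.png

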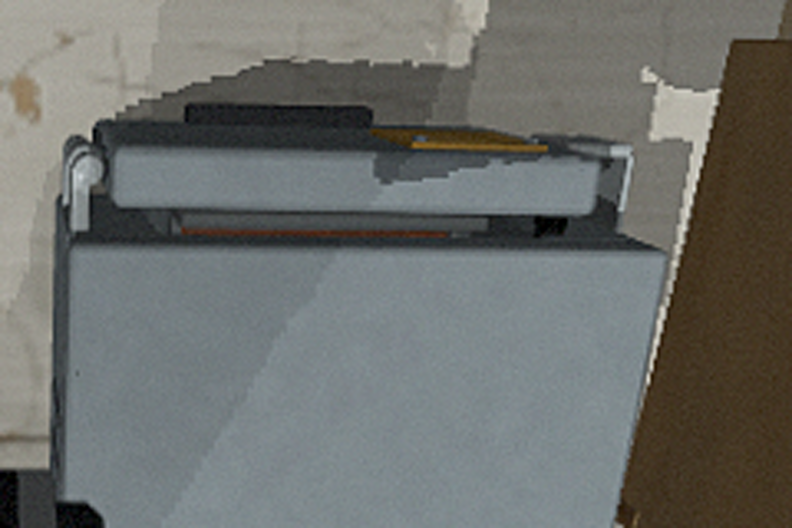

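```bash
python3 - <<'E'
from h import *
P=dict(np.load('w20.npz')); c=lambda u,v:(320+u/3.3,100+v/3.3)
for n,uv,z in [('doorIn L',c(115,208),.105),('doorIn R',c(590,214),.105),('roof L',c(75,247),.11),('roof R',c(660,251),.11),('lip top inner L',c(180,214),.07),('push',(456.5,141.9),.078)]: print(n,np.round(atz(P,uv,z),4))
P,im=snap('wrist','w21.png'); np.savez('w21.npz',**P)
a=cv2.imread('pics/w20.png')[100:260,320:560].astype(int); b=im[:,:,::-1][100:260,320:560].astype(int); print(abs(a-b).mean(),read_time_s())
E
```

```text
doorIn L [ 0.5836 -0.1664  0.105 ]
doorIn R [ 0.5873 -0.0168  0.105 ]
roof L [ 0.5946 -0.1791  0.11  ]
roof R [0.5983 0.0045 0.11  ]
lip top inner L [ 0.5925 -0.1402  0.07  ]
push [ 0.5666 -0.0523  0.078 ]
8.900720486111112 56.6083
```

```bash
python3 - <<'E'
from h import *
print(np.round(read_joint_vel(),3).max(),np.round(F(8),2)); sign_off(); 
E
```

```text
0.005 [-0.04  1.08  0.13]
the job is handed in; nothing more can be done
```

The job is handed in at about 57 s of the 72 s limit. The teal tile is on the tray, the tray is home, and everything I could check says the door is latched. `sign_off` gives no verdict, and I could not read the bolt or the buffer directly.

**What I did**
- **Tile:** I gripped it by its ends and set it glaze up on the tray, about 5 mm in front of the marked spot by the commanded pose. A picture after release shows it lying flat. I did not see it again once the tray was in.
- **Tray:** I pushed the front lip until the force rose to about 10 N with no more travel. A picture then puts the lip level with the kiln front to within about 1 mm, which is inside the measuring error.
- **Door:** I swung it round and pressed it in steps of less than 1 mm.
    - The force climbed to about 9 N and fell away as the door jumped on about 3 mm past the crest.
    - About 2 mm further it stopped, and I let go at 13.6 N.

**Last checks**
- After I let go, the door stayed square at about -0.005 rad. The gripper was clear with no contact force.
- I never moved near the beaker, scraper, tape or amber tile. The amber tile and beaker show in the last picture, but I did not measure their positions.

**What disagreed**
- **Finger length:** with the jaws 62 mm apart, the fingertips touched the table when the reported TCP was 26 mm below it. The description puts the tips ahead of the TCP. My first grasp therefore closed above the tile without touching it, so I felt for the table and used that height instead.
- **Lip after the door was shut:** the partly hidden lip measured about 2 mm in front of the kiln face instead of 1 mm, still within the 6 mm limit.

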